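Pack a work block off its stop and hold it tight

TASK

Two identical steel blocks lie on the set-up plate, each with a gap between it and its stop, and only one gap is wide enough for the upright steel spacer with the grip tab. Stand the spacer squarely on the plate in the middle of that gap, let go of it, then push that gap's block towards its stop until block, spacer and stop touch flush with no gap left. Finish while still holding the block pressed firmly there, with about 20 N; do not shift the other block or disturb the other things on the bench.

Things in the scene. Friction and masses are not known exactly. Their poses are not given: they have to be found in the camera images.
- plate: fixed grey set-up plate with rows of small holes, 180 x 290 mm, top 8 mm above the bench; origin under its centre. Its x axis points from the blocks to the stops (away from the robot, turned by up to 0.18 rad), y along its 290 mm side, z up. It has two bays side by side, 130 mm apart along y (at y = +65 and -65 mm): in each a stop at the far side and a block in front of it.
- stop_short_face (a point): centre of the front face (facing the robot and the block) of the short stop: a steel block 24 mm long, 50 mm wide, 26 mm high screwed to the plate; the point is 13 mm above the plate top. Axes as the plate's: x points into the stop, away from the block. Gap in front of it: 27 to 33 mm. Either bay may have it.
- stop_short: the short stop itself; origin on its underside, 10 mm behind its front face
- stop_long_face (a point): the same point on the long stop (46 mm long, 50 mm wide, 26 mm high), in the other bay; the gap in front of it is 5 to 11 mm, too narrow for the spacer.
- spacer_mid (a point): the loose steel spacer, 0.16 kg, standing upright on the bench to the right: foot 20 mm thick (its x) x 44 mm wide (its y) x 24 mm high, and rising from its centre a grip tab 12 mm (x) x 30 mm (y) up to 58 mm above the underside, with a dark round dot on both broad sides. Point: its centre, 29 mm above its underside. z up. It goes into the gap with its 20 mm thickness along the gap (its x parallel to the plate's x, either way round).
- spacer: the same spacer; origin at the centre of its underside
- block_a_mid (a point): centre of the dark steel block in the +y bay, 62 mm long towards its stop, 40 mm wide, 26 mm high, about 0.48 kg, loose on the plate (dragging it takes 4 to 8 N, up to 15 N if it is also pressed down by the gripper, so that the 20 N push is needed to load the spacer). Its own y axis lies along its 62 mm length (along the plate's x), its x axis along its 40 mm width, z up; the point is 13 mm above its underside.
- block_a: the same block; origin at the centre of its underside
- block_b_mid (a point): the same for the identical block in the -y bay
- block_b: the same block; origin at the centre of its underside
- oil_bottle: bystander: black oil bottle, 64 mm across, 203 mm high; origin under its centre
- drill_chuck: bystander: steel drill chuck, 40 mm across, 50 mm high; origin under its centre
- extension_bar: bystander: short round extension bar 75 mm long, 16 mm thick, lying; origin under its centre
- packing_block: bystander: hardwood block 40 x 55 x 18 mm; origin under its centre
- marker: bystander: marker pen 133 mm long, 20 mm thick, lying; origin under its centre
Things that resemble listed ones, but are neither listed nor needed, are in the scene too. Leave any purple look-alike of the block_a alone.

How it is judged:
On the way:
1. the spacer stands upright on the plate in the wide gap, square to the short stop, and is let go (x of spacer_mid in the frame of stop_short_face between -0.045 and -0.007 m and y of spacer_mid in the frame of stop_short_face between -0.012 and 0.012 m and z of spacer_mid in the frame of stop_short_face between 0.012 and 0.02 m and angle between spacer_mid's own z axis and vertical below 0.12 rad and angle between the x axis of spacer_mid and the x axis of stop_short_face, either way round below 0.15 rad and contact force between the fingers and spacer below 0.2 N), for 0.2 s.
At the end, for the whole second after the job is handed in: Spacer upright at the short stop, centred within 12 mm, untouched by the fingers; that bay's block, flat, at rest and touched by the robot, presses on the spacer and the spacer on the stop with over 2 N each; both square within 0.06 rad, block to stop 20 mm within 4 mm, block centred within 12 mm (x of spacer_mid in the frame of stop_short_face between -0.045 and -0.007 m and y of spacer_mid in the frame of stop_short_face between -0.012 and 0.012 m and z of spacer_mid in the frame of stop_short_face between 0.012 and 0.02 m and angle between spacer_mid's own z axis and vertical below 0.12 rad and angle between the x axis of spacer_mid and the x axis of stop_short_face, either way round below 0.15 rad and angle between the x axis of spacer_mid and the x axis of stop_short_face, either way round below 0.06 rad and contact force between spacer and stop_short above 2 N and contact force between the fingers and spacer below 0.5 N and linear speed of spacer below 0.01 m/s and ((contact force between spacer and block_a above 2 N and contact force between any of the fingers, the arm and block_a above 1 N and angle between the y axis of block_a_mid and the x axis of stop_short_face, either way round below 0.06 rad and angle between block_a_mid's own z axis and vertical below 0.06 rad and y of block_a_mid in the frame of stop_short_face between -0.012 and 0.012 m and x of block_a_mid in the frame of stop_short_face between -0.055 and -0.047 m and z of block_a_mid in the frame of stop_short_face below 0.005 m and linear speed of block_a below 0.01 m/s) or (contact force between spacer and block_b above 2 N and contact force between any of the fingers, the arm and block_b above 1 N and angle between the y axis of block_b_mid and the x axis of stop_short_face, either way round below 0.06 rad and angle between block_b_mid's own z axis and vertical below 0.06 rad and y of block_b_mid in the frame of stop_short_face between -0.012 and 0.012 m and x of block_b_mid in the frame of stop_short_face between -0.055 and -0.047 m and z of block_b_mid in the frame of stop_short_face below 0.005 m and linear speed of block_b below 0.01 m/s))); the arm keeps its last pose, push and grip.
It fails at once if the block at the long stop is moved by more than 8 mm ((horizontal distance between block_a_mid and stop_long_face below 0.115 m and distance of block_a_mid from where it was at the start of the episode above 0.008 m) or (horizontal distance between block_b_mid and stop_long_face below 0.115 m and distance of block_b_mid from where it was at the start of the episode above 0.008 m)).
It fails at once if a bystander is moved by more than 30 mm (distance of any of oil_bottle, drill_chuck, extension_bar, packing_block, marker from where it was at the start of the episode above 0.03 m).
It also fails if it takes over 61 s, if anything falls off the work surface, if the arm or the gripper's body presses on something with over 40 N, if the wrist force passes 120 N, or if a joint passes its speed limit or range.

ROBOT

A 6-joint arm with a two-finger parallel gripper is mounted at the origin on a cart in front of the work surface, level with it; the furniture and walls round the work are solid. World frame = base frame: x ahead of the robot, y to its left, z up, the work surface at z = 0. Lengths are in m, angles in rad, forces in N, time in s.
With the tool pointing down it reaches from about 0.375 to 0.825 m from the base axis. Payload 5.5 kg.
Tool frame: the origin (TCP) lies on the centre line of the jaws, within the pads' length; the fingertips stand 14 mm ahead of it and the grasp point (between the pads) lies 5 mm behind it (manip.tips_ahead is the distance from the TCP to the fingertips, in m); z points along the fingers, y is the line along which they close (so a half turn about z gives the same grasp; the last joint's range is limited). The gripper opens to 85 mm and grips with 20 to 120 N. Pads are 22 mm wide; open, the fingers measure 114 mm over their backs; the gripper's body (76 mm by 85 mm) begins 54 mm behind the grasp point. The pads swing forward as they close: fully open they stand 13 mm farther back than shut.
Start: joints at [-1.179, 0.314, -0.047, 1.21, 0, 1.571], TCP at [0.229, -0.555, 0.245] pointing down, gripper open.
Joint ranges: [-2.67, 2.67], [-0.69, 1.73], [-1.03, 1.25], [-2.08, 2.16], [-1.42, 1.45], [-3.14, 3.14]. Speed limits (rad/s): [2.39, 2.39, 3.01, 3.14, 3.14, 3.14].

INTERFACE

Orientations are given as [roll, pitch, yaw] about the fixed x, y, z axes, in that order (R = Rz(yaw) Ry(pitch) Rx(roll)).
In Python, from workcell import manip gives the robot as it stands.
- The arm moves only by the shell command python3 -m handwheel 'ROWS' [FORCE]. ROWS is JSON, a list of rows, each an object of numbers: "x", "y", "z": the shift along the tool's x, y, z in cm; "ax", "ay", "az": the turn, a rotation vector about the tool's x, y, z in rad; "hand": the finger opening in cm, from 0 to 8.54. In form: [{"x": .., "y": .., "z": .., "ax": .., "ay": .., "az": .., "hand": ..}, ...]. A call has 1 to 12 rows; each row shifts and turns the commanded pose from where the row before left it, along the tool's axes as they then stand; what a row does not reach is not made up. A row lasts 1/10 s, in which the tool goes at most 50 mm and 8.59 degrees, less where a joint would pass 70% of its speed; a pose out of reach is approached as far as the arm can. A call is refused whole if a number of a shift passes 5 or a number of a turn 0.15, either way. A call with a gripper value outside its range is refused whole. The fingers move at their own pace and stop on an object; FORCE is the grip in N (left out, the last holds). Time passes only in rows, so rows that do not move let the fingers close. It gives the time, the measured TCP pose, the force, the opening and the grip force at its end, in the units of the state.
- manip.get_state(): the state, without advancing time (a new reading comes with each control period).
- manip.camera(name): name is "side" or "top"; returns the picture (480x640x3 uint8, blue, green, red); there is no depth.
- manip.camera_info(name): a dict with "fov_y" (degrees; the focal length in pixels is half the picture's height over the tangent of half this angle, whatever the lens; pixels are square), "cx", "cy" (the principal point, pixels), "origin" and "orientation" of the camera in the world. Camera axes: x right, y down, z forward; pixel columns grow to the right and rows downward; lengths in m; the calibration is good to about 2 mm. A picture is of the moment at which its call begins. camera_info takes no time and is no camera call.
- manip.hand_in(): hands the job in; it is judged then, once.
The state is a dict: "time": time; "q": joint angles; "qvel": joint speeds; "tau": joint torques, N m; "eef_pos": TCP position; "orientation": TCP orientation; "contact_force": force on the tool from outside, world axes, zero at the start; "moment": the same for the moment, N m; "gripper_width": opening from 0.0 (shut) to 1.0 (fully open); "grip_force": force on a finger pad.
Only numpy, scipy, OpenCV 4.12 (cv2) and the standard library are available. Lean on these libraries where they do the work, as an engineer would, in place of code of your own. Each camera call takes 0.05 s, during which the arm holds its last target. There are 200 camera calls.

## Working session

There is one attempt and no reset: what is moved stays moved. The work goes in short steps, Python scripts to look and compute and a shell command to move; the robot and the scene stay as the last step left them, time stands still between calls to the robot, and variables do not carry over. Pictures are saved under pics/ and viewed, at most 10 in all, crops included, and the job is handed in when it is done.

```bash
mkdir -p pics; ls
python3 - <<'E'
from workcell import manip
import cv2
for n in("top","side"):
    cv2.imwrite(f"pics/{n}0.png",manip.camera(n)); print(n,manip.camera_info(n))
print(manip.get_state(),manip.tips_ahead)
E
```

```text
pics
top {'fov_y': 55.20372037731683, 'cx': 325.16749452220205, 'cy': 247.74586564885266, 'origin': array([0.49296174, 0.00450953, 0.9149156 ]), 'orientation': array([-3.02876142e+00,  3.80894716e-04, -1.58848491e+00])}
side {'fov_y': 56.480132010308495, 'cx': 317.55829393142295, 'cy': 237.29772240416526, 'origin': array([ 0.50883802, -0.69352989,  0.62880166]), 'orientation': array([-2.24699175,  0.01599734, -0.15205844])}
{'time': 0.1, 'q': array([-1.17900241e+00,  3.14180908e-01, -4.79670768e-02,  1.21017157e+00,
        7.49347016e-06,  1.57077757e+00]), 'qvel': array([ 0.00211758, -0.00244091,  0.00216511,  0.00139487,  0.00011191,
       -0.00016866]), 'tau': array([ 5.47992513e-04, -5.40768707e+01,  3.40541124e+01,  1.12483621e-02,
       -1.75754315e-05,  1.10163458e-05]), 'eef_pos': array([ 0.22892667, -0.5540897 ,  0.24451066]), 'orientation': array([-3.14006943e+00, -7.52203740e-06,  3.91812666e-01]), 'contact_force': array([-0.39989889,  0.26040842,  0.1565049 ]), 'moment': array([ 0.04539412, -0.01246244,  0.00730642]), 'grip_force': 0.0, 'gripper_width': 1.0012405479874547} 0.014
```

View pics/top0.png

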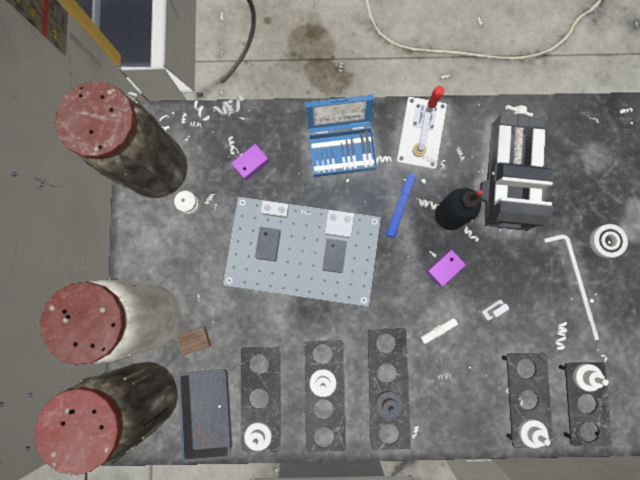

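View pics/side0.png

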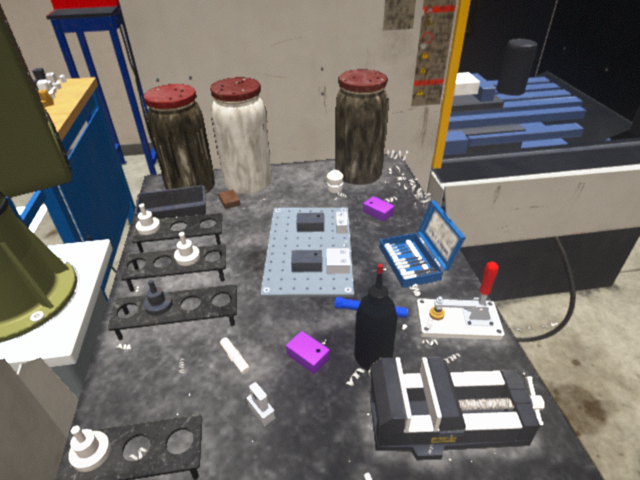

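The short stop is the small one at top-view px (274,209), in the +y bay, so block_a at (268,244) is the one to push. The long stop is at (340,222) and block_b at (334,255). The spacer is at (495,310) in the top view and about (260,402) in the side view. Next I'll look at enlarged crops.

```bash
cat > h.py <<'E'
import numpy as np, cv2
from workcell import manip
from scipy.spatial.transform import Rotation as R
def cam(n):
    i=manip.camera_info(n); f=240/np.tan(np.radians(i["fov_y"]/2)); return i,f,R.from_euler("xyz",i["orientation"]).as_matrix()
def ray(n,p,z):
    "pixels -> world points on plane z"
    i,f,M=cam(n); p=np.atleast_2d(p).astype(float)
    d=np.c_[(p[:,0]-i["cx"])/f,(p[:,1]-i["cy"])/f,np.ones(len(p))]@M.T
    return i["origin"]+d*((z-i["origin"][2])/d[:,2])[:,None]
def proj(n,P):
    i,f,M=cam(n); c=(np.atleast_2d(P)-i["origin"])@M
    return np.c_[f*c[:,0]/c[:,2]+i["cx"],f*c[:,1]/c[:,2]+i["cy"]]
def crop(im,x,y,w,h,k): return cv2.resize(im[y:y+h,x:x+w],None,fx=k,fy=k,interpolation=cv2.INTER_CUBIC)
E
python3 - <<'E'
from h import *
t=cv2.imread("pics/top0.png");s=cv2.imread("pics/side0.png")
a=crop(t,220,190,100,75,4);b=crop(t,300,195,100,75,4)
c=crop(t,465,285,60,45,int(6));d=crop(s,235,375,60,45,6)
o=np.zeros((600,800,3),np.uint8)
o[:300,:400]=a;o[:300,400:]=b;o[300:570,:360]=c;o[300:570,400:760]=d
cv2.imwrite("pics/c1.png",o)
g=cv2.cvtColor(t,cv2.COLOR_BGR2HSV)
for nm,m,roi in(("dark",(g[:,:,2]<85),(230,215,360,285)),):
    k=np.zeros_like(m);k[roi[1]:roi[3],roi[0]:roi[2]]=m[roi[1]:roi[3],roi[0]:roi[2]]
    for q in cv2.findContours(k.astype(np.uint8),0,2)[0]:
        if cv2.contourArea(q)>150:
            w=ray("top",q[:,0],.034)[:,:2].astype(np.float32);print(nm,cv2.boundingRect(q),cv2.minAreaRect(w))
# plate
k=((t.min(2)>115)&(t.max(2)<215)).astype(np.uint8);k[:190]=0;k[310:]=0;k[:,:215]=0;k[:,385:]=0
k=cv2.morphologyEx(k,cv2.MORPH_OPEN,np.ones((3,3)))
q=max(cv2.findContours(k,0,2)[0],key=cv2.contourArea)
print("plate",cv2.minAreaRect(ray("top",q[:,0],.008)[:,:2].astype(np.float32)))
E
```

```text
plate ((0.5908403396606445, 0.05904552340507507), (0.3315337300300598, 0.22976094484329224), 88.98694610595703)
```

View pics/c1.png

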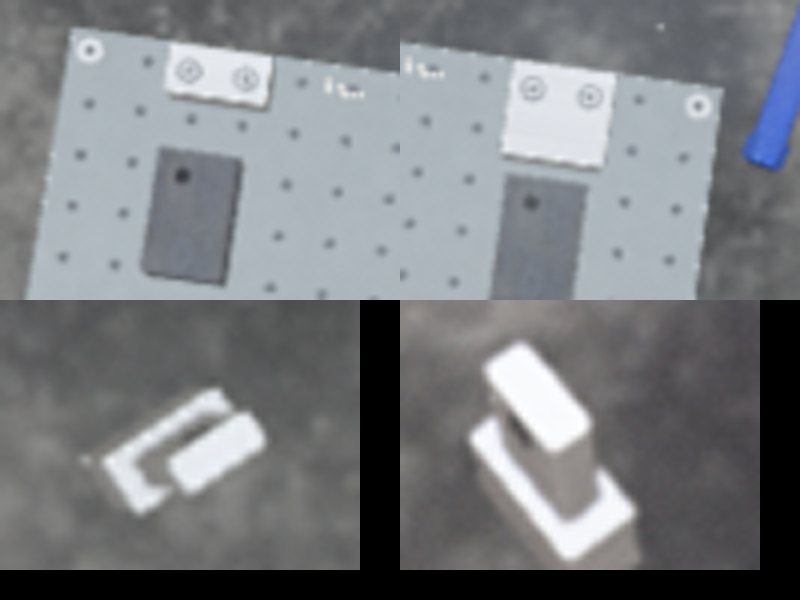

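Top-left crop: block_a's top face runs from about (160,149) to (226,282), i.e. px 260,227 to 276,260. The short stop's front edge is at crop (166,97) to (268,104). Bottom row: the spacer's tab top is at crop (218,452), i.e. px (501,310), with its long side tilted up to the right. Next I'll measure with masks.

```bash
cat > meas.py <<'E'
from h import *
def rects(n,m,roi,z,amin=60):
    k=np.zeros(m.shape,np.uint8);x0,y0,x1,y1=roi;k[y0:y1,x0:x1]=m[y0:y1,x0:x1]
    out=[]
    for q in cv2.findContours(k,0,2)[0]:
        if cv2.contourArea(q)>amin:
            r=cv2.minAreaRect(ray(n,q[:,0],z)[:,:2].astype(np.float32));out.append((cv2.contourArea(q),cv2.boundingRect(q),np.round(r[0],4),np.round(r[1],4),round(r[2],1)))
    return sorted(out,key=lambda a:-a[0])
E
python3 - <<'E'
from meas import *
t=cv2.imread("pics/top0.png");s=cv2.imread("pics/side0.png")
print("px",t[245,268],t[258,278],t[250,300],t[208,270],t[213,275],t[310,501],t[240,278], s[224,310],s[234,310],s[250,290],s[392,265])
for z,w in((t,"top"),(s,"side")):
    m=z.max(2)
    if w=="top":
        print("blk",rects(w,(m<125),(235,215,360,280),.034))
        print("stop",rects(w,(z.min(2)>205),(255,195,360,240),.034))
        print("tab",rects(w,(z.min(2)>190),(480,295,512,322),.058,10))
        print("plate",rects(w,(m>118),(215,192,387,310),.008)[:2])
    else:
        print("blk",rects(w,(m<100),(285,205,330,275),.034))
        print("stop",rects(w,(z.min(2)>205),(320,205,356,280),.034))
        print("tab",rects(w,(z.min(2)>215),(245,380,268,402),.058,10))
E
```

```text
px [132 125 120] [188 182 172] [184 177 167] [200 194 190] [234 229 224] [241 236 232] [100  96  92] [71 67 69] [212 199 188] [206 195 180] [140 137 140]
blk []
stop [(532.5, (326, 210, 28, 26), array([ 0.6412, -0.0253]), array([0.049 , 0.0451]), 80.8), (256.5, (261, 201, 27, 15), array([0.6729, 0.1011]), array([0.0489, 0.0229]), 80.3)]
tab [(83.5, (493, 304, 16, 13), array([ 0.4687, -0.3196]), array([0.011 , 0.0298]), 31.7), (61.0, (483, 300, 20, 20), array([ 0.4696, -0.3072]), array([0.0185, 0.0419]), 31.8)]
plate [(15823.0, (215, 194, 166, 116), array([0.5908, 0.059 ]), array([0.3315, 0.2298]), 89.0)]
blk [(216.0, (292, 262, 30, 10), array([ 0.5761, -0.046 ]), array([0.0263, 0.0576]), 80.9), (181.0, (297, 223, 27, 8), array([0.6008, 0.0812]), array([0.0253, 0.058 ]), 80.1)]
stop [(362.0, (326, 248, 25, 17), array([ 0.643 , -0.0254]), array([0.0491, 0.0479]), 80.3), (143.0, (336, 208, 12, 18), array([0.6765, 0.1063]), array([0.0652, 0.0249]), 79.4)]
tab [(125.5, (250, 383, 16, 17), array([ 0.4694, -0.3214]), array([0.0114, 0.0295]), 31.2), (14.5, (247, 395, 6, 7), array([ 0.4574, -0.3321]), array([0.0052, 0.0102]), 14.0)]
```

```bash
cat >> h.py <<'E'
def go(p,yaw=None):
    "shift in tool axes (cm) and turn (rotation vector) from the present pose to p, tool down"
    s=manip.get_state();M=R.from_euler("xyz",s["orientation"])
    print("shift cm",np.round(M.inv().apply(np.array(p)-s["eef_pos"])*100,2))
    if yaw is not None: print("turn after",np.round((M.inv()*R.from_euler("xyz",[np.pi,0,yaw])).as_rotvec(),4))
E
python3 - <<'E'
from meas import *
t=cv2.imread("pics/top0.png")
print("blk",rects("top",(t.max(2)<150),(250,220,355,280),.034,200))
print("bottle top cap?",ray("top",[[478,195],[458,210]],.0))
go([.469,-.3205,.16],np.radians(121.6))
E
```

```text
blk [(648.5, (255, 227, 26, 35), array([0.6024, 0.114 ]), array([0.0425, 0.0626]), 81.2), (594.0, (322, 239, 25, 34), array([ 0.5773, -0.0138]), array([0.0387, 0.0622]), 80.9)]
bottle top cap? [[ 0.69896797 -0.30939872  0.        ]
 [ 0.66874818 -0.26721235  0.        ]]
shift cm [ 31.11 -12.41   8.47]
turn after [-1.1000e-03 -1.3000e-03 -1.7305e+00]
```

```bash
python3 -m handwheel '[{"x":3.9,"y":-1.55,"z":1.05},{"x":3.9,"y":-1.55,"z":1.05},{"x":3.9,"y":-1.55,"z":1.05},{"x":3.9,"y":-1.55,"z":1.05},{"x":3.9,"y":-1.55,"z":1.05},{"x":3.9,"y":-1.55,"z":1.05},{"x":3.9,"y":-1.55,"z":1.05},{"x":3.9,"y":-1.55,"z":1.05},{}]' && python3 -m handwheel '[{"az":-0.144},{"az":-0.144},{"az":-0.144},{"az":-0.144},{"az":-0.144},{"az":-0.144},{"az":-0.144},{"az":-0.144},{"az":-0.144},{"az":-0.144},{"az":-0.144},{"az":-0.144}]' && python3 -m handwheel '[{},{}]'
python3 - <<'E'
from h import *
go([.469,-.3205,.046],np.radians(121.6))
o=np.hstack([crop(manip.camera("top"),430,250,130,100,3),crop(manip.camera("side"),195,330,130,100,3)]);cv2.imwrite("pics/g1.png",o)
E
```

```text
shift cm [ 31.11 -12.39  19.87]
turn after [-1.1000e-03 -1.3000e-03 -1.7305e+00]schema error: expected keys x, y, z, ax, ay, az, hand
```

View pics/g1.png

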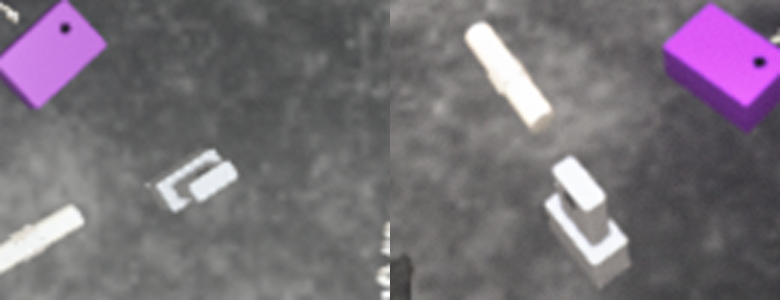

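The call was refused because every row needs all the keys, so nothing moved. The picture only shows the spacer still in place.

```bash
python3 -m handwheel '[{"x":3.9,"y":-1.55,"z":1.05,"ax":0,"ay":0,"az":0,"hand":8.5},{"x":3.9,"y":-1.55,"z":1.05,"ax":0,"ay":0,"az":0,"hand":8.5},{"x":3.9,"y":-1.55,"z":1.05,"ax":0,"ay":0,"az":0,"hand":8.5},{"x":3.9,"y":-1.55,"z":1.05,"ax":0,"ay":0,"az":0,"hand":8.5},{"x":3.9,"y":-1.55,"z":1.05,"ax":0,"ay":0,"az":0,"hand":8.5},{"x":3.9,"y":-1.55,"z":1.05,"ax":0,"ay":0,"az":0,"hand":8.5},{"x":3.9,"y":-1.55,"z":1.05,"ax":0,"ay":0,"az":0,"hand":8.5},{"x":3.9,"y":-1.55,"z":1.05,"ax":0,"ay":0,"az":0,"hand":8.5},{"x":0,"y":0,"z":0,"ax":0,"ay":0,"az":0,"hand":8.5}]' && python3 -m handwheel '[{"x":0,"y":0,"z":0,"ax":0,"ay":0,"az":-0.144,"hand":8.5},{"x":0,"y":0,"z":0,"ax":0,"ay":0,"az":-0.144,"hand":8.5},{"x":0,"y":0,"z":0,"ax":0,"ay":0,"az":-0.144,"hand":8.5},{"x":0,"y":0,"z":0,"ax":0,"ay":0,"az":-0.144,"hand":8.5},{"x":0,"y":0,"z":0,"ax":0,"ay":0,"az":-0.144,"hand":8.5},{"x":0,"y":0,"z":0,"ax":0,"ay":0,"az":-0.144,"hand":8.5},{"x":0,"y":0,"z":0,"ax":0,"ay":0,"az":-0.144,"hand":8.5},{"x":0,"y":0,"z":0,"ax":0,"ay":0,"az":-0.144,"hand":8.5},{"x":0,"y":0,"z":0,"ax":0,"ay":0,"az":-0.144,"hand":8.5},{"x":0,"y":0,"z":0,"ax":0,"ay":0,"az":-0.144,"hand":8.5},{"x":0,"y":0,"z":0,"ax":0,"ay":0,"az":-0.144,"hand":8.5},{"x":0,"y":0,"z":0,"ax":0,"ay":0,"az":-0.144,"hand":8.5}]' && python3 -m handwheel '[{"x":0,"y":0,"z":0,"ax":0,"ay":0,"az":0,"hand":8.5},{"x":0,"y":0,"z":0,"ax":0,"ay":0,"az":0,"hand":8.5}]'
python3 - <<'E'
from h import *
go([.469,-.3205,.046],np.radians(121.6))
E
```

```text
time: 1.1
eef_pos: [0.4723, -0.3168, 0.1596]
orientation: [-3.139, -0.0, 0.397]
contact_force: [0.8, -0.6, -0.2]
gripper_width: 0.997
grip_force: 0.0
time: 2.3
eef_pos: [0.4695, -0.3213, 0.1613]
orientation: [-3.141, -0.0, 2.125]
contact_force: [-0.6, -0.5, -0.1]
gripper_width: 0.993
grip_force: 0.0
time: 2.5
eef_pos: [0.4698, -0.3211, 0.1613]
orientation: [-3.141, -0.0, 2.116]
contact_force: [1.1, -0.3, 0.1]
gripper_width: 0.998
grip_force: 0.0
shift cm [ 0.09 -0.03 11.53]
turn after [-0.0002 -0.0001 -0.0064]
```

```bash
python3 -m handwheel '[{"x":0.1,"y":0,"z":2.3,"ax":0,"ay":0,"az":-0.006,"hand":5},{"x":0,"y":0,"z":2.3,"ax":0,"ay":0,"az":0,"hand":5},{"x":0,"y":0,"z":2.3,"ax":0,"ay":0,"az":0,"hand":5},{"x":0,"y":0,"z":2.3,"ax":0,"ay":0,"az":0,"hand":5},{"x":0,"y":0,"z":2.3,"ax":0,"ay":0,"az":0,"hand":5},{"x":0,"y":0,"z":0,"ax":0,"ay":0,"az":0,"hand":5},{"x":0,"y":0,"z":0,"ax":0,"ay":0,"az":0,"hand":5}]'
python3 - <<'E'
from h import *
o=np.hstack([crop(manip.camera("top"),430,250,130,100,3),crop(manip.camera("side"),195,330,130,100,3)]);cv2.imwrite("pics/g2.png",o)
E
```

```text
time: 3.2
eef_pos: [0.4693, -0.3199, 0.0464]
orientation: [-3.141, -0.001, 2.124]
contact_force: [0.5, 0.0, 0.7]
gripper_width: 0.584
grip_force: 0.0
```

View pics/g2.png

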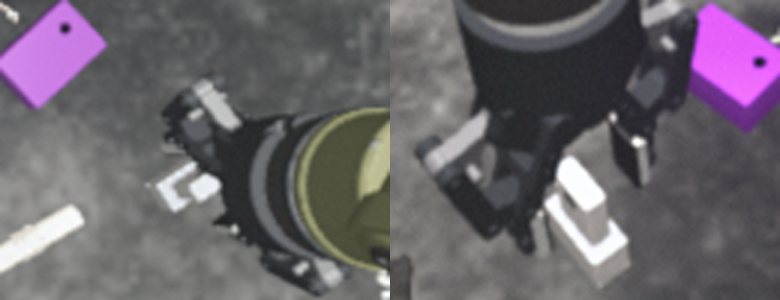

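The tab at side crop (585,195) lies midway between the fingertips at (542,235) and (638,160). I'll close and lift.

```bash
python3 -m handwheel '[{"x":0,"y":0,"z":0,"ax":0,"ay":0,"az":0,"hand":2.5},{"x":0,"y":0,"z":0,"ax":0,"ay":0,"az":0,"hand":2},{"x":0,"y":0,"z":0,"ax":0,"ay":0,"az":0,"hand":1.5},{"x":0,"y":0,"z":0,"ax":0,"ay":0,"az":0,"hand":0.5},{"x":0,"y":0,"z":0,"ax":0,"ay":0,"az":0,"hand":0.5},{"x":0,"y":0,"z":0,"ax":0,"ay":0,"az":0,"hand":0.5},{"x":0,"y":0,"z":0,"ax":0,"ay":0,"az":0,"hand":0.5},{"x":0,"y":0,"z":0,"ax":0,"ay":0,"az":0,"hand":0.5}]' 50 && python3 -m handwheel '[{"x":0,"y":0,"z":-2,"ax":0,"ay":0,"az":0,"hand":0.5},{"x":0,"y":0,"z":-3,"ax":0,"ay":0,"az":0,"hand":0.5},{"x":0,"y":0,"z":-3,"ax":0,"ay":0,"az":0,"hand":0.5},{"x":0,"y":0,"z":-2,"ax":0,"ay":0,"az":0,"hand":0.5},{"x":0,"y":0,"z":0,"ax":0,"ay":0,"az":0,"hand":0.5},{"x":0,"y":0,"z":0,"ax":0,"ay":0,"az":0,"hand":0.5}]'
python3 - <<'E'
from h import *
u=np.array([np.cos(.164),-np.sin(.164),0]); f=np.array([.6613,.1031,0])
print(f-.0145*u); go(f-.0145*u+[0,0,.15],np.radians(121.6)-.720)
go([.45,.0,.15]); 
o=np.hstack([crop(manip.camera("top"),430,230,130,100,3),crop(manip.camera("side"),195,330,130,100,3)]);cv2.imwrite("pics/g3.png",o)
E
```

```text
time: 4.1
eef_pos: [0.47, -0.3201, 0.0469]
orientation: [3.141, 0.001, 2.126]
contact_force: [-1.2, 1.2, 5.9]
gripper_width: 0.129
grip_force: 49.5
time: 4.7
eef_pos: [0.4694, -0.3198, 0.1456]
orientation: [-3.141, -0.0, 2.126]
contact_force: [0.1, -0.4, -1.7]
gripper_width: 0.129
grip_force: 49.0
[0.64699456 0.10546735 0.        ]
shift cm [26.78 37.5  -0.44]
turn after [-2.000e-04 -3.000e-04  7.235e-01]
shift cm [28.2  15.2  -0.43]
```

View pics/g3.png

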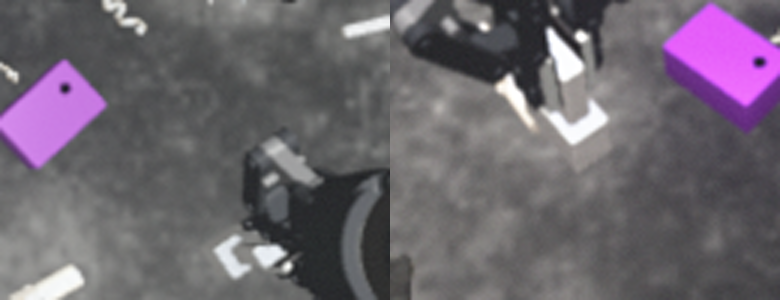

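The spacer hangs upright in the jaws at side crop (575,120). The width reads 11 mm and the weight is about right.

```bash
python3 -m handwheel '[{"x":2,"y":1.1,"z":0,"ax":0,"ay":0,"az":0,"hand":0.5},{"x":3.5,"y":1.9,"z":0,"ax":0,"ay":0,"az":0,"hand":0.5},{"x":3.5,"y":1.9,"z":0,"ax":0,"ay":0,"az":0,"hand":0.5},{"x":3.5,"y":1.9,"z":0,"ax":0,"ay":0,"az":0,"hand":0.5},{"x":3.5,"y":1.9,"z":0,"ax":0,"ay":0,"az":0,"hand":0.5},{"x":3.5,"y":1.9,"z":0,"ax":0,"ay":0,"az":0,"hand":0.5},{"x":3.5,"y":1.9,"z":0,"ax":0,"ay":0,"az":0,"hand":0.5},{"x":3.5,"y":1.9,"z":0,"ax":0,"ay":0,"az":0,"hand":0.5},{"x":1.7,"y":0.8,"z":0,"ax":0,"ay":0,"az":0,"hand":0.5}]' && python3 -m handwheel '[{"x":0,"y":0,"z":0,"ax":0,"ay":0,"az":0.12,"hand":0.5},{"x":0,"y":0,"z":0,"ax":0,"ay":0,"az":0.12,"hand":0.5},{"x":0,"y":0,"z":0,"ax":0,"ay":0,"az":0.12,"hand":0.5},{"x":0,"y":0,"z":0,"ax":0,"ay":0,"az":0.12,"hand":0.5},{"x":0,"y":0,"z":0,"ax":0,"ay":0,"az":0.12,"hand":0.5},{"x":0,"y":0,"z":0,"ax":0,"ay":0,"az":0.12,"hand":0.5},{"x":0,"y":0,"z":0,"ax":0,"ay":0,"az":0,"hand":0.5},{"x":0,"y":0,"z":0,"ax":0,"ay":0,"az":0,"hand":0.5}]'
python3 - <<'E'
from h import *
go([.647,.1055,.11],1.4067)
E
```

```text
time: 5.7
eef_pos: [0.4486, 0.0025, 0.1448]
orientation: [-3.14, -0.002, 2.128]
contact_force: [0.7, -0.2, -1.3]
gripper_width: 0.134
grip_force: 49.0
time: 6.5
eef_pos: [0.4494, -0.0002, 0.1453]
orientation: [-3.14, 0.0, 1.409]
contact_force: [1.0, -0.4, -1.7]
gripper_width: 0.134
grip_force: 49.0
shift cm [13.62 17.8   3.5 ]
turn after [-0.0018  0.0003  0.0019]
```

```bash
python3 -m handwheel '[{"x":1.3,"y":1.7,"z":0,"ax":0,"ay":0,"az":0,"hand":0.5},{"x":2.6,"y":3.4,"z":0,"ax":0,"ay":0,"az":0,"hand":0.5},{"x":2.6,"y":3.4,"z":0,"ax":0,"ay":0,"az":0,"hand":0.5},{"x":2.6,"y":3.4,"z":0.5,"ax":0,"ay":0,"az":0,"hand":0.5},{"x":2.6,"y":3.4,"z":1,"ax":0,"ay":0,"az":0,"hand":0.5},{"x":1.9,"y":2.5,"z":1,"ax":0,"ay":0,"az":0,"hand":0.5},{"x":0,"y":0,"z":1,"ax":0,"ay":0,"az":0,"hand":0.5},{"x":0,"y":0,"z":0,"ax":0,"ay":0,"az":0,"hand":0.5},{"x":0,"y":0,"z":0,"ax":0,"ay":0,"az":0,"hand":0.5}]'
python3 - <<'E'
from h import *
go([.647,.1055,.056],1.4067)
t=manip.camera("top");s=manip.camera("side");cv2.imwrite("pics/t3.png",t);cv2.imwrite("pics/s3.png",s)
o=np.hstack([crop(t,220,160,100,100,4),crop(s,280,160,100,100,4)]);cv2.imwrite("pics/g4.png",o)
E
```

```text
time: 7.4
eef_pos: [0.6465, 0.1042, 0.1105]
orientation: [-3.139, 0.001, 1.406]
contact_force: [0.4, -0.0, -2.4]
gripper_width: 0.128
grip_force: 49.4
shift cm [0.15 0.04 5.45]
turn after [-0.0025  0.001  -0.0002]
```

View pics/g4.png

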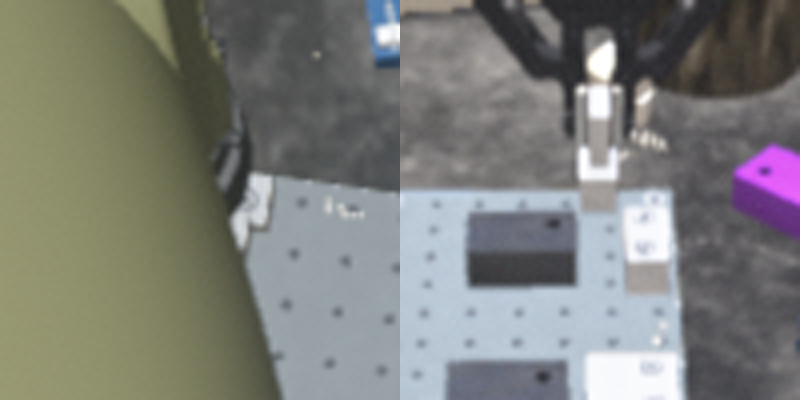

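The spacer foot's near bottom edge is at side-crop x 582–615, y 210. That is between the block's right edge (575) and the stop's left edge (625). I'll check it numerically in the stop frame.

Run:
```python
from h import *
f=np.array([.6613,.1031]);u=np.array([np.cos(.164),-np.sin(.164)]);v=np.array([-u[1],u[0]])
def px(x,y): return [(x-400)/4+280,y/4+160]
def loc(P): d=P[:,:2]-f; return np.round(np.c_[d@u,d@v]*1000,1)
print("foot bottom near corners",loc(ray("side",[px(581,208),px(616,212)],.064)))
print("foot top near corners",loc(ray("side",[px(580,181),px(618,182)],.088)))
print("stop front top corners",loc(ray("side",[px(625,207),px(626,263)],.034)))
print("block far top corners",loc(ray("side",[px(573,212),px(576,250)],.034)))
```

```text
foot bottom near corners [[-22.1 -19.3]
 [ -3.2 -23.3]]
foot top near corners [[-22.5 -28.3]
 [ -2.4 -29.5]]
stop front top corners [[  2.9  23.4]
 [  2.4 -29.4]]
block far top corners [[-26.8  18.8]
 [-25.1 -17.3]]
```

```bash
python3 -m handwheel '[{"x":0.1,"y":0.1,"z":0,"ax":0,"ay":0,"az":0,"hand":0.5},{"x":0,"y":0,"z":1,"ax":0,"ay":0,"az":0,"hand":0.5},{"x":0,"y":0,"z":1,"ax":0,"ay":0,"az":0,"hand":0.5},{"x":0,"y":0,"z":1,"ax":0,"ay":0,"az":0,"hand":0.5},{"x":0,"y":0,"z":1,"ax":0,"ay":0,"az":0,"hand":0.5},{"x":0,"y":0,"z":0.8,"ax":0,"ay":0,"az":0,"hand":0.5},{"x":0,"y":0,"z":0.4,"ax":0,"ay":0,"az":0,"hand":0.5},{"x":0,"y":0,"z":0.2,"ax":0,"ay":0,"az":0,"hand":0.5},{"x":0,"y":0,"z":0.1,"ax":0,"ay":0,"az":0,"hand":0.5},{"x":0,"y":0,"z":0,"ax":0,"ay":0,"az":0,"hand":0.5},{"x":0,"y":0,"z":0,"ax":0,"ay":0,"az":0,"hand":0.5}]'
python3 - <<'E'
from h import *
s=manip.camera("side");cv2.imwrite("pics/g5.png",crop(s,280,180,100,75,6))
E
```

```text
time: 8.6
eef_pos: [0.6496, 0.1056, 0.0567]
orientation: [3.141, -0.0, 1.406]
contact_force: [-0.1, -0.3, -2.6]
gripper_width: 0.127
grip_force: 49.5
```

View pics/g5.png

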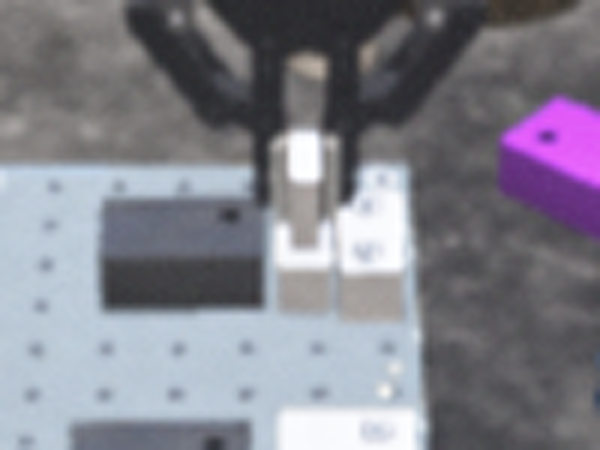

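The foot at crop x 277–331 sits between block_a (265) and the stop (339), clear on both sides and square. I'll lower it to contact.

```bash
python3 -m handwheel '[{"x":0,"y":-0.1,"z":0.1,"ax":0,"ay":0,"az":0,"hand":0.5},{"x":0,"y":0,"z":0.05,"ax":0,"ay":0,"az":0,"hand":0.5},{"x":0,"y":0,"z":0.05,"ax":0,"ay":0,"az":0,"hand":0.5},{"x":0,"y":0,"z":0,"ax":0,"ay":0,"az":0,"hand":0.5},{"x":0,"y":0,"z":0,"ax":0,"ay":0,"az":0,"hand":0.5}]'
```

```text
time: 9.15
eef_pos: [0.6483, 0.1058, 0.055]
orientation: [3.141, -0.0, 1.406]
contact_force: [-2.9, 0.4, 6.1]
gripper_width: 0.128
grip_force: 50.5
```

```bash
python3 -m handwheel '[{"x":0,"y":0,"z":0,"ax":0,"ay":0,"az":0,"hand":1.4},{"x":0,"y":0,"z":0,"ax":0,"ay":0,"az":0,"hand":1.8},{"x":0,"y":0,"z":0,"ax":0,"ay":0,"az":0,"hand":2.4},{"x":0,"y":0,"z":0,"ax":0,"ay":0,"az":0,"hand":3},{"x":0,"y":0,"z":0,"ax":0,"ay":0,"az":0,"hand":3},{"x":0,"y":0,"z":0,"ax":0,"ay":0,"az":0,"hand":3}]' 20 && python3 -m handwheel '[{"x":0,"y":0,"z":-1,"ax":0,"ay":0,"az":0,"hand":3},{"x":0,"y":0,"z":-2,"ax":0,"ay":0,"az":0,"hand":3},{"x":0,"y":0,"z":-3,"ax":0,"ay":0,"az":0,"hand":3},{"x":0,"y":0,"z":-3,"ax":0,"ay":0,"az":0,"hand":3},{"x":0,"y":0,"z":0,"ax":0,"ay":0,"az":0,"hand":3}]'
python3 - <<'E'
from h import *
s=manip.camera("side");cv2.imwrite("pics/g6.png",crop(s,280,180,100,75,6))
# push pose: behind block_a rear face, tool x pointing back to robot
f=np.array([.6613,.1031,0]);u=np.array([np.cos(.164),-np.sin(.164),0])
b=f+u*-.060; print(b)
go(f-u*(.060+.031+.011+.025)+[0,0,.145],1.4067+np.pi/2)
E
```

```text
time: 9.75
eef_pos: [0.6482, 0.1057, 0.0542]
orientation: [-3.141, 0.0, 1.406]
contact_force: [-0.9, 0.0, -0.4]
gripper_width: 0.353
grip_force: 0.0
time: 10.25
eef_pos: [0.6515, 0.1062, 0.1502]
orientation: [3.134, -0.003, 1.406]
contact_force: [0.3, -0.4, -0.1]
gripper_width: 0.353
grip_force: 0.0
[0.60210507 0.11289595 0.        ]
shift cm [ -0.13 -11.58   0.22]
turn after [ 0.0057  0.0029 -1.5717]
```

View pics/g6.png

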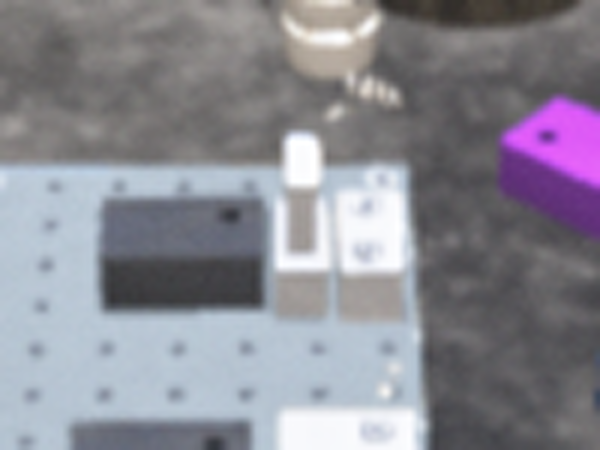

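The spacer stands upright and free in the gap, with its foot at crop x 277–328. Next I'll move behind block_a and turn the tool.

```bash
python3 -m handwheel '[{"x":0,"y":-2,"z":0,"ax":0,"ay":0,"az":0,"hand":1},{"x":0,"y":-3.2,"z":0,"ax":0,"ay":0,"az":0,"hand":1},{"x":0,"y":-3.2,"z":0,"ax":0,"ay":0,"az":0,"hand":1},{"x":0,"y":-3.2,"z":0,"ax":0,"ay":0,"az":0,"hand":1},{"x":0,"y":0,"z":0,"ax":0,"ay":0,"az":0,"hand":1}]' && python3 -m handwheel '[{"x":0,"y":0,"z":0,"ax":0,"ay":0,"az":-0.143,"hand":1},{"x":0,"y":0,"z":0,"ax":0,"ay":0,"az":-0.143,"hand":1},{"x":0,"y":0,"z":0,"ax":0,"ay":0,"az":-0.143,"hand":1},{"x":0,"y":0,"z":0,"ax":0,"ay":0,"az":-0.143,"hand":1},{"x":0,"y":0,"z":0,"ax":0,"ay":0,"az":-0.143,"hand":1},{"x":0,"y":0,"z":0,"ax":0,"ay":0,"az":-0.143,"hand":1},{"x":0,"y":0,"z":0,"ax":0,"ay":0,"az":-0.143,"hand":1},{"x":0,"y":0,"z":0,"ax":0,"ay":0,"az":-0.143,"hand":1},{"x":0,"y":0,"z":0,"ax":0,"ay":0,"az":-0.143,"hand":1},{"x":0,"y":0,"z":0,"ax":0,"ay":0,"az":-0.143,"hand":1},{"x":0,"y":0,"z":0,"ax":0,"ay":0,"az":-0.141,"hand":1},{"x":0,"y":0,"z":0,"ax":0,"ay":0,"az":0,"hand":1}]'
python3 - <<'E'
from h import *
f=np.array([.6613,.1031,0]);u=np.array([np.cos(.164),-np.sin(.164),0])
go(f-u*.127+[0,0,.032],1.4067+np.pi/2)
E
```

```text
time: 10.8
eef_pos: [0.5289, 0.1247, 0.1432]
orientation: [-3.137, 0.002, 1.407]
contact_force: [0.4, -0.1, -0.4]
gripper_width: 0.114
grip_force: 0.0
time: 12.0
eef_pos: [0.5341, 0.1246, 0.1439]
orientation: [-3.141, -0.0, 2.977]
contact_force: [0.6, -0.6, 0.1]
gripper_width: 0.121
grip_force: 0.0
shift cm [-0.2  -0.04 11.19]
turn after [-0.0003 -0.0004 -0.0005]
```

```bash
python3 -m handwheel '[{"x":0,"y":0,"z":2,"ax":0,"ay":0,"az":0,"hand":1},{"x":0,"y":0,"z":3,"ax":0,"ay":0,"az":0,"hand":1},{"x":0,"y":0,"z":3,"ax":0,"ay":0,"az":0,"hand":1},{"x":0,"y":0,"z":2,"ax":0,"ay":0,"az":0,"hand":1},{"x":0,"y":0,"z":1.3,"ax":0,"ay":0,"az":0,"hand":1},{"x":0,"y":0,"z":0,"ax":0,"ay":0,"az":0,"hand":1},{"x":0,"y":0,"z":0,"ax":0,"ay":0,"az":0,"hand":1}]' && python3 -m handwheel '[{"x":-0.5,"y":0,"z":0,"ax":0,"ay":0,"az":0,"hand":1},{"x":-0.5,"y":0,"z":0,"ax":0,"ay":0,"az":0,"hand":1},{"x":-0.4,"y":0,"z":0,"ax":0,"ay":0,"az":0,"hand":1},{"x":-0.3,"y":0,"z":0,"ax":0,"ay":0,"az":0,"hand":1},{"x":0,"y":0,"z":0,"ax":0,"ay":0,"az":0,"hand":1},{"x":0,"y":0,"z":0,"ax":0,"ay":0,"az":0,"hand":1}]'
python3 - <<'E'
from h import *
s=manip.camera("side");cv2.imwrite("pics/g7.png",crop(s,260,180,120,90,6))
E
```

```text
time: 12.7
eef_pos: [0.5343, 0.1249, 0.0317]
orientation: [3.141, 0.0, 2.976]
contact_force: [1.2, 0.3, 0.4]
gripper_width: 0.118
grip_force: 0.0
time: 13.3
eef_pos: [0.5506, 0.1219, 0.0313]
orientation: [3.142, -0.0, 2.977]
contact_force: [-0.5, -0.8, -0.5]
gripper_width: 0.116
grip_force: 0.0
```

View pics/g7.png

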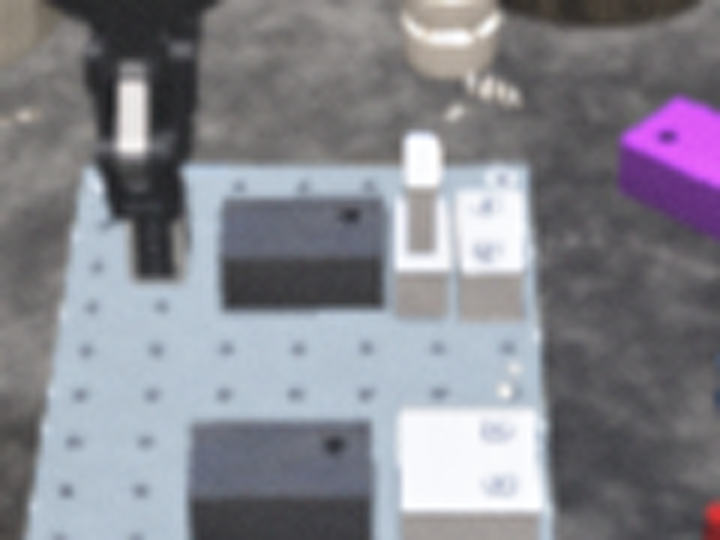

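The fingertips are at crop x 185 and block_a's rear is at 221, about 13 mm away and laterally centred. I'll advance slowly.

```bash
python3 -m handwheel '[{"x":-0.4,"y":0,"z":0,"ax":0,"ay":0,"az":0,"hand":1},{"x":-0.4,"y":0,"z":0,"ax":0,"ay":0,"az":0,"hand":1},{"x":-0.2,"y":0,"z":0,"ax":0,"ay":0,"az":0,"hand":1},{"x":-0.2,"y":0,"z":0,"ax":0,"ay":0,"az":0,"hand":1},{"x":-0.2,"y":0,"z":0,"ax":0,"ay":0,"az":0,"hand":1},{"x":-0.2,"y":0,"z":0,"ax":0,"ay":0,"az":0,"hand":1},{"x":0,"y":0,"z":0,"ax":0,"ay":0,"az":0,"hand":1}]'; python3 -m handwheel '[{"x":-0.15,"y":0,"z":0,"ax":0,"ay":0,"az":0,"hand":1},{"x":-0.15,"y":0,"z":0,"ax":0,"ay":0,"az":0,"hand":1},{"x":0,"y":0,"z":0,"ax":0,"ay":0,"az":0,"hand":1}]'
```

```text
time: 14.05
eef_pos: [0.5663, 0.1193, 0.0311]
orientation: [-3.141, -0.0, 2.977]
contact_force: [-2.3, 0.5, 0.3]
gripper_width: 0.118
grip_force: 0.8
time: 14.35
eef_pos: [0.5694, 0.1188, 0.0311]
orientation: [-3.141, -0.0, 2.977]
contact_force: [-2.5, 0.2, -0.1]
gripper_width: 0.115
grip_force: 1.2
```

```bash
python3 -m handwheel '[{"x":-0.15,"y":0,"z":0,"ax":0,"ay":0,"az":0,"hand":1},{"x":-0.1,"y":0,"z":0,"ax":0,"ay":0,"az":0,"hand":1},{"x":0,"y":0,"z":0,"ax":0,"ay":0,"az":0,"hand":1}]';python3 -m handwheel '[{"x":-0.1,"y":0,"z":0,"ax":0,"ay":0,"az":0,"hand":1},{"x":-0.1,"y":0,"z":0,"ax":0,"ay":0,"az":0,"hand":1},{"x":0,"y":0,"z":0,"ax":0,"ay":0,"az":0,"hand":1}]';python3 -m handwheel '[{"x":-0.1,"y":0,"z":0,"ax":0,"ay":0,"az":0,"hand":1},{"x":0,"y":0,"z":0,"ax":0,"ay":0,"az":0,"hand":1}]'
```

```text
time: 14.65
eef_pos: [0.5701, 0.1186, 0.0311]
orientation: [3.142, -0.003, 2.977]
contact_force: [-7.4, 0.4, 5.2]
gripper_width: 0.121
grip_force: 3.9
time: 14.95
eef_pos: [0.5701, 0.1186, 0.0308]
orientation: [3.141, -0.007, 2.977]
contact_force: [-12.4, 2.3, 8.6]
gripper_width: 0.118
grip_force: 6.5
time: 15.15
eef_pos: [0.5701, 0.1186, 0.0307]
orientation: [3.141, -0.008, 2.978]
contact_force: [-16.0, 2.4, 10.1]
gripper_width: 0.12
grip_force: 7.8
```

The block has stopped at the expected place: its rear face is about 82 mm from the stop face. I'll relieve the downward load, bring the push to about 20 N, and check the side image with masks.

```bash
python3 -m handwheel '[{"x":-0.1,"y":0,"z":-0.05,"ax":0,"ay":0,"az":0,"hand":1},{"x":0,"y":0,"z":-0.05,"ax":0,"ay":0,"az":0,"hand":1},{"x":0,"y":0,"z":0,"ax":0,"ay":0,"az":0,"hand":1},{"x":0,"y":0,"z":0,"ax":0,"ay":0,"az":0,"hand":1}]'
python3 - <<'E'
from meas import *
s=manip.camera("side")
f=np.array([.6613,.1031]);u=np.array([np.cos(.164),-np.sin(.164)]);v=np.array([-u[1],u[0]])
for n,m,roi in(("blk+fingers dark",s.max(2)<110,(285,205,345,240)),("white tops",s.min(2)>215,(318,195,356,240))):
    for r in rects("side",m,roi,.034,30): print(n,r[1],r[3],r[4],"u,v mm",np.round([(r[2]-f)@u*1e3,(r[2]-f)@v*1e3],1))
for row in(215,221,228,231): print(row,[int(a) for a in s[row,295:352].mean(1)])
E
```

```text
time: 15.55
eef_pos: [0.5702, 0.1184, 0.0307]
orientation: [-3.142, -0.01, 2.978]
contact_force: [-15.0, 4.4, 4.5]
gripper_width: 0.12
grip_force: 7.7
blk+fingers dark (300, 222, 28, 9) [0.029 0.06 ] 80.1 u,v mm [-48.4 -29.7]
blk+fingers dark (285, 205, 18, 22) [0.0811 0.0399] 80.0 u,v mm [-97.   11.1]
white tops (328, 209, 20, 16) [0.0574 0.0428] 80.2 u,v mm [5.4 5.6]
white tops (329, 203, 6, 8) [0.0285 0.0116] 80.1 u,v mm [-7.7 44.6]
215 [52, 48, 44, 45, 66, 99, 112, 111, 112, 108, 110, 106, 108, 109, 105, 106, 109, 106, 111, 111, 112, 112, 114, 115, 109, 80, 65, 72, 101, 110, 109, 123, 196, 241, 209, 165, 157, 157, 165, 202, 241, 237, 244, 240, 229, 217, 219, 235, 242, 249, 250, 248, 214, 143, 96, 83, 84]
221 [53, 47, 81, 135, 139, 118, 112, 108, 105, 107, 110, 105, 110, 109, 111, 110, 111, 109, 112, 110, 113, 109, 109, 109, 108, 107, 107, 109, 109, 109, 106, 121, 197, 242, 217, 173, 161, 161, 169, 208, 240, 234, 243, 236, 209, 211, 206, 222, 229, 247, 251, 248, 215, 202, 140, 101, 102]
228 [194, 194, 194, 191, 165, 98, 60, 58, 59, 60, 60, 60, 63, 60, 64, 61, 62, 63, 65, 64, 64, 62, 65, 63, 65, 64, 59, 64, 66, 65, 63, 71, 103, 148, 157, 158, 156, 153, 158, 156, 150, 140, 152, 158, 156, 157, 157, 155, 154, 153, 155, 162, 180, 181, 131, 96, 92]
231 [199, 193, 170, 162, 166, 126, 104, 103, 105, 108, 108, 106, 106, 107, 108, 106, 104, 106, 107, 105, 107, 105, 105, 106, 107, 107, 108, 106, 106, 107, 105, 112, 134, 147, 151, 150, 148, 152, 152, 153, 153, 142, 152, 156, 159, 158, 160, 158, 157, 157, 154, 154, 164, 182, 157, 117, 99]
```

Row 228 runs block, spacer, stop with no plate pixels between them, and both edges are at 80.1–80.2°, so they are flush and square. I'll bring the push up to about 20 N.

```bash
python3 -m handwheel '[{"x":-0.1,"y":0,"z":-0.05,"ax":0,"ay":0,"az":0,"hand":1},{"x":-0.05,"y":0,"z":0,"ax":0,"ay":0,"az":0,"hand":1},{"x":0,"y":0,"z":0,"ax":0,"ay":0,"az":0,"hand":1},{"x":0,"y":0,"z":0,"ax":0,"ay":0,"az":0,"hand":1},{"x":0,"y":0,"z":0,"ax":0,"ay":0,"az":0,"hand":1},{"x":0,"y":0,"z":0,"ax":0,"ay":0,"az":0,"hand":1}]'
```

```text
time: 16.2
eef_pos: [0.5702, 0.1184, 0.0308]
orientation: [3.142, -0.013, 2.978]
contact_force: [-18.4, 5.4, 5.5]
gripper_width: 0.119
grip_force: 9.2
```

```bash
python3 -m handwheel '[{"x":-0.05,"y":0,"z":-0.02,"ax":0,"ay":0,"az":0,"hand":1},{"x":0,"y":0,"z":0,"ax":0,"ay":0,"az":0,"hand":1},{"x":0,"y":0,"z":0,"ax":0,"ay":0,"az":0,"hand":1},{"x":0,"y":0,"z":0,"ax":0,"ay":0,"az":0,"hand":1},{"x":0,"y":0,"z":0,"ax":0,"ay":0,"az":0,"hand":1},{"x":0,"y":0,"z":0,"ax":0,"ay":0,"az":0,"hand":1},{"x":0,"y":0,"z":0,"ax":0,"ay":0,"az":0,"hand":1},{"x":0,"y":0,"z":0,"ax":0,"ay":0,"az":0,"hand":1}]' && python3 -c "
from workcell import manip
print(manip.hand_in())"
```

```text
time: 17.0
eef_pos: [0.5702, 0.1184, 0.0307]
orientation: [3.142, -0.014, 2.978]
contact_force: [-19.0, 5.6, 5.6]
gripper_width: 0.118
grip_force: 9.6
the job is handed in; nothing more can be done
None
```

The job is handed in: the spacer stands upright in the short stop's gap, and block_a is held against it with about 20 N, flush and square in the last side-camera check; the hand-in gave no verdict.

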